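# Hang the glass basket in the strain viewer and hold its lamp on

### The arm

A 6-joint arm with a two-finger parallel gripper is mounted at the origin on the work surface. World frame = base frame: x ahead of the robot, y to its left, z up, the work surface at z = 0. Lengths are in m, angles in rad, forces in N, time in s.
With the tool pointing down it reaches from about 0.275 to 0.825 m from the base axis. Payload 5.2 kg.
Tool frame: the origin (TCP) lies at the very end of the fingers, on their centre line; the grasp point (between the pads) lies manip.grip_point_offset behind it (manip.grip_point_offset is the distance from the TCP to the grasp point, in m); x points along the fingers, y is the direction in which the jaws open and shut, and the axes are right-handed (so a half turn about x gives the same grasp; the last joint's range is limited). The gripper opens to 93 mm and grips with 3 to 60 N. Pads are 15 mm wide; open, the fingers measure 128 mm over their backs; the gripper's body (75 mm by 188 mm) begins 65 mm behind the grasp point.
Start: joints at [0.95, 0.259, 1.535, -0, 1.348, -0.203], TCP at [0.223, 0.503, 0.219] pointing down, gripper open.
Joint ranges: [-3.14, 3.14], [-0.91, 2.08], [0.19, 2.58], [-1.22, 4.36], [0.22, 2.71], [-3.12, 3.12]. Speed limits (rad/s): [2.57, 2.57, 3.14, 3.14, 3.14, 3.14].

### API

Orientations are given as [roll, pitch, yaw] about the fixed x, y, z axes, in that order (R = Rz(yaw) Ry(pitch) Rx(roll)).
In Python, from cell import manip gives the robot as it stands.
- The arm moves only by the tool arm_command, never from a script. Its argument "deltas" is text: rows parted by semicolons, each of 7 numbers parted by spaces: the shift along the tool's x, y, z in cm, then the turn, a rotation vector about the tool's x, y, z in rad, then the finger opening in cm, from 0 to 9.3. A call has 1 to 12 rows; each row is the pose to reach, as a shift and turn from the pose commanded when the call began, along the tool's axes at that moment; what a row does not reach only later rows make up. A row lasts 1/8 s, in which the tool goes at most 62.5 mm and 10.7 degrees, less where a joint would pass 70% of its speed; a pose out of reach is approached as far as the arm can. A call with a gripper value outside its range is refused whole. The fingers move at their own pace and stop on an object; "grip_force" is the grip in N (left out, the last holds). Time passes only in rows, so rows that repeat a pose let the fingers close. It gives the time, the measured TCP pose, the force and the opening at its end, in the units of the state.
- manip.observe(): the state, without advancing time (a new reading comes with each control period).
- manip.snapshot(name): name is "scene" or "side" or "wrist"; returns a dict with "pixels" (400x640x3 uint8, red, green, blue), "mtx" (3x3 intrinsics, pixels), "R" (3x3) and "t" (3): a world point X has camera coordinates R X + t; the wrist camera has in their place "tool_from_camera" (4x4, takes a point from camera to tool coordinates, whose origin is the TCP and whose axes are the tool frame's). Camera axes: x right, y down, z forward; pixel columns grow to the right and rows downward; lengths in m; the calibration is good to about 2 mm. A picture is of the moment at which its call begins: read the wrist's pose just before it. There is no depth.
- manip.close_job(): hands the job in, once; it reports no verdict.
The state is a dict: "clock": time; "joint_positions": joint angles; "dq": joint speeds; "effort": joint torques, N m; "eef_pos": TCP position; "ee_rot": TCP orientation; "wrist_force": force on the tool from outside, world axes, zero at the start; "wrist_torque": the same for the moment, N m; "finger_gap": finger opening in m.
Only numpy, scipy, OpenCV 4.12 (cv2) and the standard library are available. Lean on these libraries where they do the work, as an engineer would, in place of code of your own. Each camera call takes 0.05 s, during which the arm holds its last target. There are 200 camera calls.

### The job

I want to check the amber glass basket for strain: hang it by its handle on the hook of the strain viewer, let it hang freely, then press the red spring-return lamp button at least two thirds of the way down (8 of its 12 mm) and keep it pressed without leaning hard on it. Finish while still holding the button down, with nothing touching the basket but the hook; do not knock the glass about, and leave the green basket and the other things on the bench where they are.

Things in the scene. Friction and masses are not known exactly. Their poses are not given: they have to be found in the camera images.
- amber_basket: Amber glass basket, loose, 0.11-0.20 kg, upright on the bench at right. Hollow cup 50 mm tall: 44 mm across at the foot, 60 mm at 20 mm height, 50 mm at the rim. Rigid arched handle of 8 mm glass rod in its y-z plane: upright legs centred at y = -24 and +24 mm (56 mm over the outsides), straight from the rim to 98 mm height, then a half circle, top at 126 mm. Origin: centre of the underside; z up.
- amber_basket_crown (a point): On the amber basket: underside of the middle of the handle's arch, 118 mm above the foot; the hook carries it here. The basket can be gripped from above across the two legs (fingers closing along its y, about 85 mm above the foot), which leaves the space under the arch free for the hook.
- green_basket: Green glass basket of the same shape and size, loose, to be left alone. The two baskets may swap places. Origin: centre of the underside, z up.
- viewer: Strain viewer, fixed. Grey base, local x -180 to 130, y -250 to 250 mm, deck 50 mm above the bench. Lamp house at y 145 to 245, x -75 to 115, 270 mm high (its round window reaches y 131). Round analyser at y -187 to -222, x -70 to 110, 230 mm high. Hook between them. Origin: at bench level, middle of the base in y. x points away from the robot (yaw within 0.15 rad), y from analyser to lamp house.
- hook: The hook, its upright rod and boss, fixed to the viewer, same axes. The hook is an 8 mm steel rod running from the upright towards the robot (local -x): down to a shallow seat 90 mm before the upright, then up to a round tip whose end is 38 mm nearer the robot than the seat and 20 mm above it. Upright and boss reach 218 mm. Origin: at bench level, 20 mm before the seat in local x.
- hook_seat (a point): Top of the hook rod at its lowest point, 205 mm above the bench. With the basket hung, its crown point lies here and its foot hangs 37 mm above the deck.
- lamp_button (a joint): Travel of the red lamp button in m: 0 is up, 0.012 is down on its stop; it springs back. It takes 3 N to start and 10 N at the bottom; 8 mm takes about 7.7 N.
- button_top (a point): Centre of the top face of the red mushroom lamp button (44 mm across), in a yellow ring at the front of the viewer's base on the analyser side; 82 mm above the bench when up. It is pressed straight down and this point goes down with it.
- steel_pot: A stainless pot, 90 mm across and 100 mm tall, with three glass rods standing in it up to 190 mm; bystander. Origin: centre of the underside.
- bead_jar: A blue jar with a brass lid, 70 mm across and 100 mm tall; bystander. Origin: centre of the underside.
- graphite_paddle: A black graphite paddle with a wooden handle, 260 mm long, lying on the bench; bystander. Origin: at the bench, under the centre of the black 90 x 75 mm head.
- pick: A steel pick with a wooden handle, 200 mm long and 14 mm thick, lying on the bench; bystander. Origin: at the bench, in the middle.
- brush: A brush lying on the bench to the left; bystander. Origin at the bench.
Mind the look-alikes: they are no part of the job. There is more than one size of the amber_basket; the one meant has the size given above.

How it is judged:
By the outcome, as a careful person would: the job done as asked, in the order asked, and still so for the second after the job is handed in, while the arm keeps its last pose, push and grip.
It also fails if it takes over 72 s, if anything falls off the work surface, if the arm or the gripper's body presses on something with over 40 N, if the wrist force passes 120 N, or if a joint passes its speed limit or range.

## Working session

There is one attempt and no reset: what is moved stays moved. The work goes in short steps, Python scripts to look and compute and a tool call to move; the robot and the scene stay as the last step left them, time stands still between calls to the robot, and variables do not carry over. Pictures are saved under pics/ and viewed, about 8 in all and at most 12, crops included, and the job is handed in when it is done.

Besides the shell and the picture viewer there is one more tool, called after "Call:" as a command line: name --argument value ..., lists and objects as JSON in quotes. arm_command: Moves the arm, as the interface text tells. Its arguments: {"type":"object","properties":{"deltas":{"type":"string"},"grip_force":{"type":"number"}},"required":["deltas"]}

```bash
mkdir -p pics; ls; python3 - <<'E'
from cell import manip
import cv2,numpy as np
s=manip.observe(); print(s['clock'],s['eef_pos'],s['ee_rot'],s['finger_gap'],manip.grip_point_offset)
for n in ("scene","side"):
    p=manip.snapshot(n); cv2.imwrite(f"pics/{n}0.png",p["pixels"][...,::-1]); np.savez(f"pics/{n}0.npz",**p)
    print(n,p['mtx'].tolist(),(-p['R'].T@p['t']).round(3),p['R'][2].round(2))
E
```

```text
pics
0.0 [0.22282807 0.50225559 0.2178462 ] [-1.77166147  1.56901698 -2.18943148] 0.09276078941094154 0.0188
scene [[448.8129712626085, 0.0, 318.50656881551], [0.0, 448.8129712626085, 191.7595105269702], [0.0, 0.0, 1.0]] [ 1.286 -0.854  1.364] [-0.45  0.53 -0.72]
side [[514.1675723709623, 0.0, 318.6060897041719], [0.0, 514.1675723709623, 193.5661001354138], [0.0, 0.0, 1.0]] [-0.257 -1.215  1.321] [ 0.42  0.66 -0.63]
```

View pics/scene0.png

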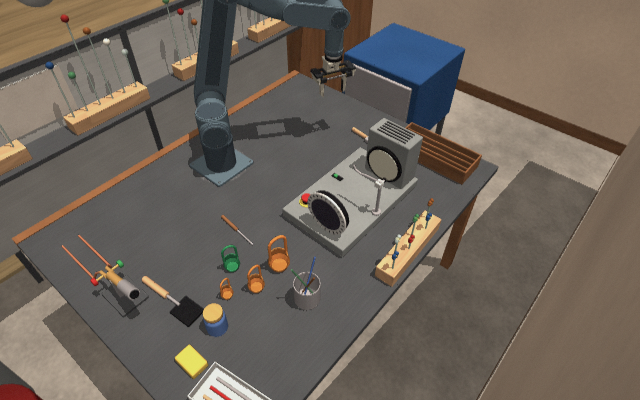

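View pics/side0.png

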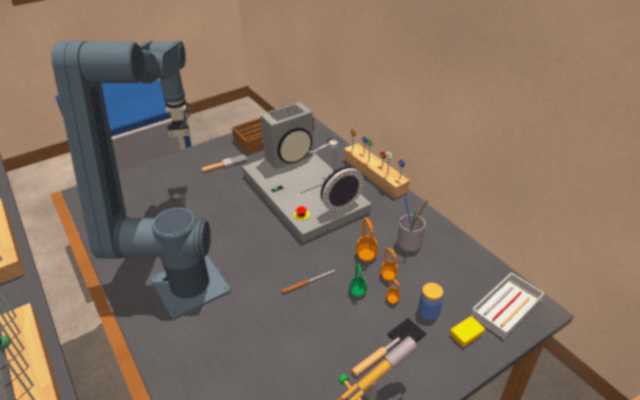

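Candidates for the amber basket: large, scene (278,253) / side (367,240); middle, scene (256,280) / side (389,268); small, scene (226,290) / side (393,293). The green basket is at scene (231,258) / side (358,286). The red button is at scene (305,201) / side (301,212), and the hook is between the discs. Next I triangulate to get the sizes.

```bash
cat > h.py <<'E'
import cv2,numpy as np
def load(f):
    return dict(np.load(f))
def ray(p,uv):
    d=p['R'].T@np.linalg.inv(p['mtx'])@np.r_[uv,1.]
    return -p['R'].T@p['t'],d/np.linalg.norm(d)
def plane(p,uv,z):
    c,d=ray(p,uv); return c+d*(z-c[2])/d[2]
def tri(obs):
    A=np.zeros((3,3));b=np.zeros(3);L=[]
    for p,uv in obs:
        c,d=ray(p,uv);M=np.eye(3)-np.outer(d,d);A+=M;b+=M@c;L.append((M,c))
    X=np.linalg.solve(A,b); return X,[np.linalg.norm(M@(X-c)) for M,c in L]
def proj(p,X):
    c=p['R']@np.asarray(X)+p['t'];u=p['mtx']@c;return u[:2]/u[2]
def wristcam(p,s):
    from scipy.spatial.transform import Rotation as Ro
    T=np.eye(4);T[:3,:3]=Ro.from_euler('xyz',s['ee_rot']).as_matrix();T[:3,3]=s['eef_pos']
    W=np.linalg.inv(T@p['tool_from_camera']);q=dict(p);q['R']=W[:3,:3];q['t']=W[:3,3];return q
def blobs(p,lo,hi,amin=25):
    m=cv2.inRange(cv2.cvtColor(p['pixels'],cv2.COLOR_RGB2HSV),lo,hi)
    n,l,st,c=cv2.connectedComponentsWithStats(m)
    return [(st[i].tolist(),c[i].round(1).tolist(),l==i) for i in range(1,n) if st[i,4]>=amin]
E
python3 - <<'E'
from h import *
P={n:load(f"pics/{n}0.npz") for n in("scene","side")}
for n,p in P.items():
    for nm,lo,hi in (("amber",(8,190,110),(20,255,255)),("green",(50,120,60),(85,255,255)),("red",(0,200,120),(5,255,255))):
        for st,c,m in blobs(p,lo,hi):
            v,u=np.nonzero(m); 
            print(n,nm,st,c,"top",u[v==v.min()].mean(),v.min(),"bot",u[v==v.max()].mean(),v.max())
a=cv2.resize(P["scene"]["pixels"][170:320,200:400,::-1],None,fx=4,fy=4,interpolation=cv2.INTER_CUBIC)
cv2.imwrite("pics/crop1.png",a)
E
```

```text
scene green [221, 245, 19, 27, 288] [230.7, 260.1] top 230.5 245 bot 231.5 271
scene green [116, 260, 8, 8, 31] [119.5, 263.2] top 118.5 260 bot 120.0 267
side amber [357, 219, 20, 42, 452] [366.7, 245.8] top 366.0 219 bot 366.5 260
side amber [381, 261, 17, 24, 262] [389.0, 271.0] top 388.0 261 bot 397.0 284
side amber [387, 288, 12, 16, 146] [392.6, 295.4] top 390.0 288 bot 392.0 303
side green [350, 263, 16, 34, 308] [357.7, 283.9] top 357.5 263 bot 357.5 296
side green [339, 374, 9, 10, 49] [342.7, 378.1] top 344.0 374 bot 341.5 383
side red [297, 207, 9, 7, 44] [300.8, 210.0] top 301.0 207 bot 301.0 213
```

View pics/crop1.png

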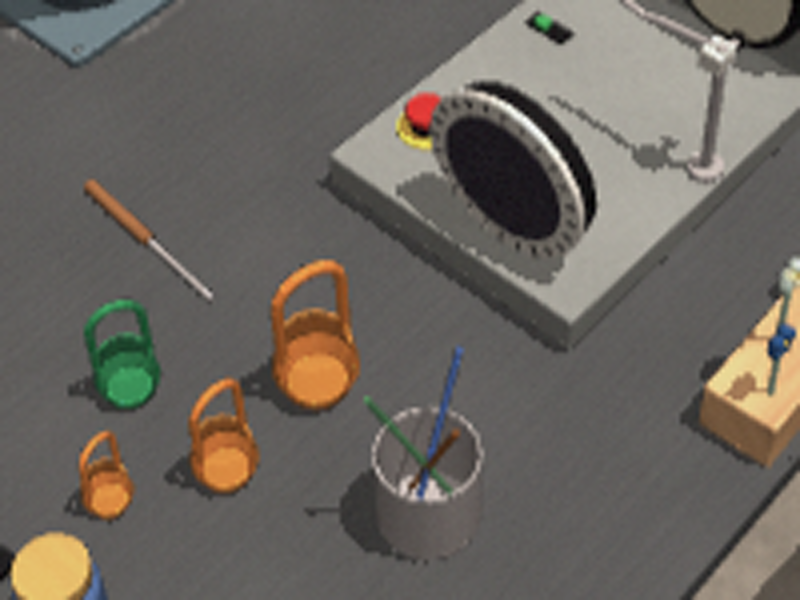

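```bash
python3 - <<'E'
from h import *
P={n:load(f"pics/{n}0.npz") for n in("scene","side")}
S,D=P["scene"],P["side"]
A=plane(S,(282.5,209.5),.05);B=plane(S,(342,252),.05)
e=B-A;print("corners",A.round(3),B.round(3),np.linalg.norm(e),"yaw",np.arctan2(e[1],e[0]))
for n,p in P.items():
    for nm,lo,hi in (("amber",(6,140,70),(22,255,255)),("green",(45,100,40),(85,255,255)),("red",(0,180,90),(6,255,255)),("red",(174,180,90),(180,255,255)),("yellow",(23,180,120),(32,255,255))):
        for st,c,m in blobs(p,lo,hi,15):
            if not(200<c[0]<420 and 180<c[1]<310):continue
            v,u=np.nonzero(m);w=max(((u[v==r].max()-u[v==r].min()+1),-r) for r in set(v))
            X=plane(p,((u[v==-w[1]].max()+u[v==-w[1]].min())/2,-w[1]),.025)
            dist=np.linalg.norm(X+p['R'].T@p['t'])
            print(n,nm,st,c,"top",u[v==v.min()].mean(),v.min(),"wid mm",w[0]*dist/p['mtx'][0,0]*1000//1,X.round(3))
a=cv2.resize(S["pixels"][100:240,270:450,::-1],None,fx=4,fy=4,interpolation=cv2.INTER_CUBIC)
b=cv2.resize(D["pixels"][100:250,230:390,::-1],None,fx=4,fy=4,interpolation=cv2.INTER_CUBIC)
b=b[:560,:];
cv2.imwrite("pics/crop2.png",cv2.resize(np.hstack([a,b[:560]]),None,fx=.58,fy=.58,interpolation=cv2.INTER_AREA))
cv2.imwrite("pics/crop2.png",b)
E
```

```text
corners [ 0.422 -0.047  0.05 ] [ 0.727 -0.057  0.05 ] 0.30497566543248406 yaw -0.03330903074030043
scene amber [300, 198, 7, 7, 18] [301.9, 201.7] top 301.0 198 wid mm 16.0 [0.453 0.048 0.025]
scene amber [222, 216, 15, 15, 53] [229.1, 222.5] top 223.0 216 wid mm 16.0 [ 0.256 -0.211  0.025]
scene amber [268, 235, 22, 37, 544] [278.1, 255.7] top 281.0 235 wid mm 80.0 [ 0.56  -0.216  0.025]
scene amber [247, 265, 18, 28, 316] [255.2, 280.6] top 256.5 265 wid mm 60.0 [ 0.571 -0.339  0.025]
scene amber [220, 278, 13, 22, 187] [225.7, 289.9] top 226.0 278 wid mm 46.0 [ 0.513 -0.425  0.025]
scene green [413, 215, 6, 7, 21] [415.5, 217.8] top 417.0 215 wid mm 20.0 [0.835 0.27  0.025]
scene green [221, 245, 19, 27, 304] [230.5, 259.7] top 230.5 245 wid mm 63.0 [ 0.436 -0.333  0.025]
scene red [302, 194, 7, 8, 42] [305.0, 197.3] top 306.5 194 wid mm 28.0 [0.425 0.083 0.025]
scene red [409, 235, 5, 8, 24] [410.7, 238.5] top 411.5 235 wid mm 15.0 [0.873 0.184 0.025]
side amber [380, 176, 9, 13, 33] [384.4, 182.2] top 385.0 176 wid mm 24.0 [0.863 0.043 0.025]
side amber [403, 181, 5, 11, 17] [405.2, 186.1] top 407.0 181 wid mm 8.0 [ 0.944 -0.005  0.025]
side amber [389, 184, 14, 12, 42] [395.1, 189.5] top 389.0 184 wid mm 53.0 [ 0.88  -0.009  0.025]
side amber [356, 218, 22, 44, 563] [366.6, 243.9] top 365.5 218 wid mm 78.0 [ 0.574 -0.219  0.025]
side amber [381, 248, 19, 56, 572] [390.5, 277.2] top 388.5 248 wid mm 58.0 [ 0.572 -0.344  0.025]
side amber [282, 280, 26, 13, 96] [294.9, 286.2] top 307.0 280 wid mm 33.0 [ 0.303 -0.224  0.025]
side green [350, 263, 16, 34, 338] [357.7, 283.1] top 357.5 263 wid mm 53.0 [ 0.451 -0.33   0.025]
side red [297, 207, 9, 8, 53] [300.9, 210.2] top 301.0 207 wid mm 34.0 [0.498 0.098 0.025]
side yellow [295, 212, 14, 8, 50] [302.0, 215.7] top 306.5 212 wid mm 53.0 [0.487 0.076 0.025]
```

View pics/crop2.png

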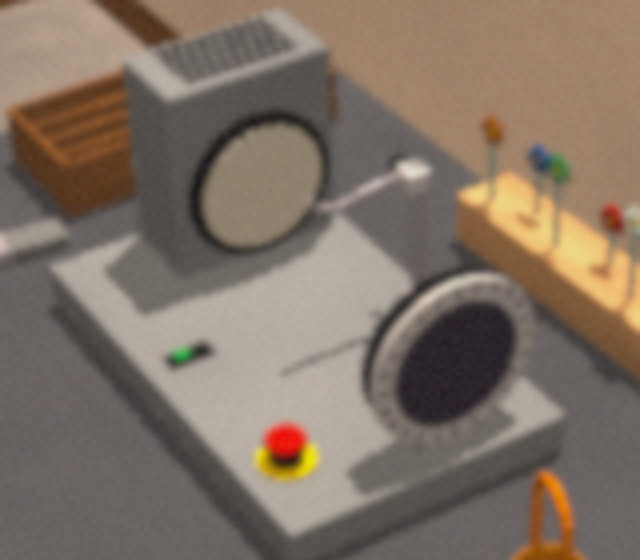

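The crop supports the middle basket: it measures 60 mm at the belly, against 80 mm for the large one and 46 mm for the small, and it matches the green one. Now the viewer frame and a scene view of the hook.

```bash
python3 - <<'E'
from h import *
from cell import manip
P={n:load(f"pics/{n}0.npz") for n in("scene","side")}
S,D=P["scene"],P["side"]
L=[(-.18,-.25),(-.18,.25),(.13,-.25)]
W=[plane(D,q,.05)[:2] for q in((302.5,233.2),(243,167),(370.5,203.7))]
L+= [(-.18,-.25),(.13,-.25)];W+=[plane(S,q,.05)[:2] for q in((282.5,209.5),(342,252))]
W=np.array(W);L=np.array(L);print(W.round(3).tolist())
l=L-L.mean(0);w=W-W.mean(0);yaw=np.arctan2((l[:,0]*w[:,1]-l[:,1]*w[:,0]).sum(),(l*w).sum())
R=np.array([[np.cos(yaw),-np.sin(yaw)],[np.sin(yaw),np.cos(yaw)]])
o=W.mean(0)-R@L.mean(0);print("viewer",o.round(4),yaw,"res",(L@R.T+o-W).round(4).tolist())
print("button",[plane(p,q,.082).round(3).tolist() for p,q in((S,(305,196.8)),(D,(300.9,209.5)))])
print("boss",tri([(D,(333,142.5)),(S,(380,182.5))]))
s=manip.observe();w=manip.snapshot("wrist");print(w['tool_from_camera'].round(3).tolist(),w['mtx'][0])
a=cv2.resize(S["pixels"][140:230,290:410,::-1],None,fx=6,fy=6,interpolation=cv2.INTER_CUBIC)
cv2.imwrite("pics/crop3.png",a)
E
```

```text
[[0.417, -0.044], [0.426, 0.443], [0.719, -0.053], [0.422, -0.047], [0.727, -0.057]]
viewer [0.6011 0.1973] -0.01979868046879147 res [[-0.001, -0.0049], [0.0001, 0.0074], [0.0072, -0.0019], [-0.0057, -0.0023], [-0.0006, 0.0017]]
button [[0.464, 0.04, 0.082], [0.463, 0.038, 0.082]]
boss (array([0.70678499, 0.18180512, 0.20848659]), [np.float64(0.0011273519360235301), np.float64(0.0011273519360234295)])
[[0.001, -0.274, 0.962, -0.166], [1.0, 0.0, -0.001, 0.0], [-0.0, 0.962, 0.274, -0.076], [0.0, 0.0, 0.0, 1.0]] [352.19993588   0.         321.0722757 ]
```

View pics/crop3.png

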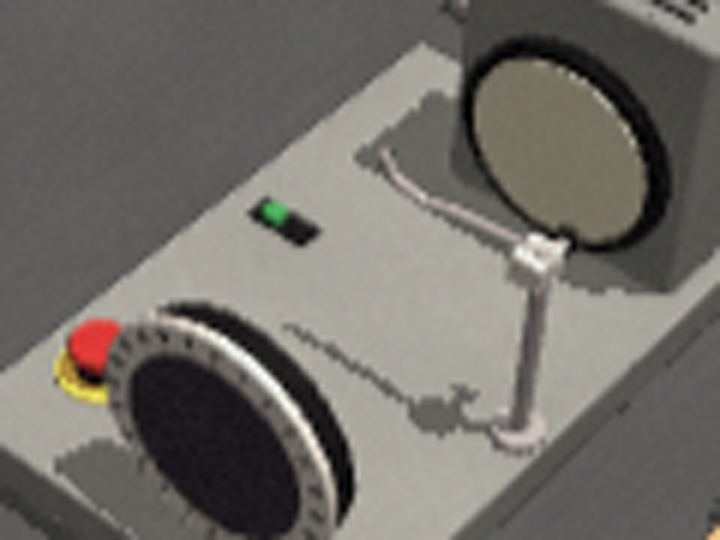

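Scene view: hook tip at about (354,166), seat (360,173), boss (380,182), button (305,197). I'll move up and across, with one wrist look over the hook and button on the way to the basket.

```bash
cat >> h.py <<'E'
from scipy.spatial.transform import Rotation as Ro
def go(x,y,z,yaw):
    """print delta from now to TCP x,y,z with tool down, tool y at angle yaw from world y"""
    from cell import manip
    s=manip.observe();R=Ro.from_euler('xyz',s['ee_rot']).as_matrix()
    c,n=np.cos(yaw),np.sin(yaw)
    T=np.array([[0,-n,c],[0,c,n],[-1,0,0.]])
    d=R.T@(np.array([x,y,z])-s['eef_pos']);r=Ro.from_matrix(R.T@T).as_rotvec()
    print("delta cm",(d*100).round(2),"rot",r.round(4),"| clk",s['clock'],"gap",round(s['finger_gap'],4),"pos",s['eef_pos'].round(4),"F",np.round(s['wrist_force'],1))
E
python3 - <<'E'
from h import *
P={n:load(f"pics/{n}0.npz") for n in("scene","side")}
S,D=P["scene"],P["side"]
print("tip",plane(S,(354.2,165.8),.223),plane(D,(309.5,152.5),.223),"seat",plane(S,(360,173),.205))
from cell import manip
go(.223,.503,.40,0)
go(.40,.18,.42,-.02)
E
```

```text
tip [0.58879675 0.18077698 0.223     ] [0.58228236 0.1566539  0.223     ] seat [0.61837583 0.17945344 0.205     ]
delta cm [-18.2    0.04  -0.02] rot [-0.4178 -0.0006  0.0013] | clk 0.15 gap 0.0932 pos [0.2229 0.5024 0.218 ] F [ 1.  -1.1 -0.3]
delta cm [-20.18 -22.31  29.26] rot [-0.3978 -0.0005  0.0013] | clk 0.15 gap 0.0932 pos [0.2229 0.5024 0.218 ] F [ 1.  -1.1 -0.3]
```

Call:
arm_command --deltas "-6 0 0 0 0 0 9.3; -12 -1 1 -0.05 0 0 9.3; -16 -4 5 -0.1 0 0 9.3; -19 -8 10 -0.17 0 0 9.3; -20.2 -12 15.5 -0.25 0 0 9.3; -20.2 -16 21 -0.33 0 0 9.3; -20.2 -20 26 -0.38 0 0 9.3; -20.2 -22.3 29.3 -0.398 0 0 9.3; -20.2 -22.3 29.3 -0.398 0 0 9.3; -20.2 -22.3 29.3 -0.398 0 0 9.3"

```text
clock: 1.4
eef_pos: [0.4003, 0.1801, 0.4205]
ee_rot: [2.614, 1.57, 2.592]
wrist_force: [-0.2, 1.0, -0.4]
finger_gap: 0.0931
```

```bash
python3 - <<'E'
from h import *
from cell import manip
s=manip.observe();w=wristcam(manip.snapshot("wrist"),s);np.savez("pics/w1.npz",**w)
cv2.imwrite("pics/w1.png",w["pixels"][...,::-1]);print(s['eef_pos'],s['clock'],np.abs(s['dq']).max())
for X in([.617,.184,.205],[.464,.039,.082],[.707,.182,.213]):print(proj(w,X))
go(.572,-.341,.30,0)
E
```

```text
[0.40029053 0.18007341 0.42046688] 1.4 0.04395727136123553
[327.92846422 342.3949173 ]
[227.47217546 202.38165909]
[327.58297018 404.72500079]
delta cm [ 12.03 -51.84  18.21] rot [-0.0193 -0.0005 -0.0005] | clk 1.45 gap 0.0931 pos [0.3999 0.1808 0.4206] F [-0.2  0.1 -0.1]
```

View pics/w1.png

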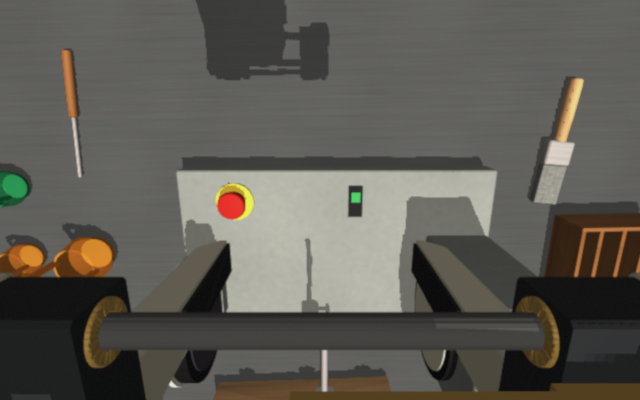

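The wrist view shows the button at about (231,205), the base front edge level at row 170 (cols 178–496) and the hook rod at col 325, rows 350–390. The gripper's bar hides the hook tip, so I'll move 10 cm forward for a clear look.

Call:
arm_command --deltas "0 0 5 0 0 0 9.3; 0 0 10 0 0 0 9.3; 0 0 11 0 0 0 9.3; 0 0 11 0 0 0 9.3; 0 0 11 0 0 0 9.3"

```text
clock: 2.08
eef_pos: [0.509, 0.1789, 0.4213]
ee_rot: [0.516, 1.57, 0.498]
wrist_force: [0.9, -0.1, 1.0]
finger_gap: 0.0929
```

```bash
python3 - <<'E'
from h import *
from cell import manip
s=manip.observe();w=wristcam(manip.snapshot("wrist"),s);np.savez("pics/w2.npz",**w)
a=w["pixels"][100:340,160:480,::-1];cv2.imwrite("pics/w2.png",cv2.resize(a,None,fx=2.5,fy=2.5,interpolation=cv2.INTER_CUBIC));print(s['eef_pos'],s['clock'])
for X in([.617,.180,.205],[.464,.039,.082]):print(proj(w,X))
v=load("pics/w1.npz")
B=[]
for q in(v,w):
    for st,c,m in blobs(q,(0,190,90),(5,255,255),150):
        y,x=np.nonzero(m)
        print("red",st,c,plane(q,c,.080).round(4))
go(.572,-.341,.30,0)
E
```

```text
[0.50904333 0.17886385 0.42133085] 2.075
[323.88501537 263.513327  ]
[221.36610344 127.19504722]
red [218, 193, 26, 26, 534] [230.9, 205.1] [0.4689 0.0432 0.08  ]
red [211, 118, 28, 28, 619] [224.9, 131.4] [0.47   0.0429 0.08  ]
delta cm [ 12.15 -51.85   7.23] rot [-0.0182  0.001  -0.0003] | clk 2.125 gap 0.0931 pos [0.5091 0.1787 0.4215] F [-0.1  0.2 -0.5]
```

View pics/w2.png

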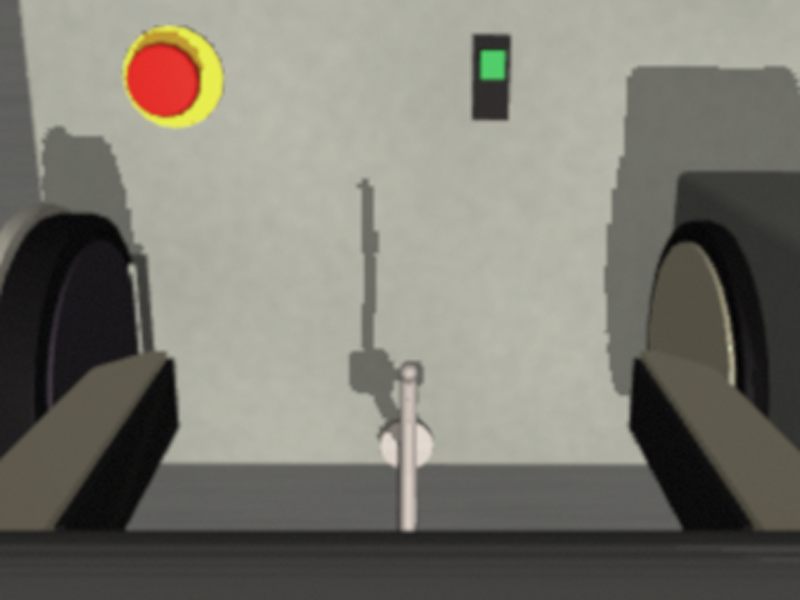

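Hook tip is at pixel (323.6,248), the rod runs to (322.8,308), and the button agrees in both wrist views at (0.469,0.043). Next, go to the basket.

```bash
python3 - <<'E'
from h import *
w=load("pics/w2.npz")
# tip front edge and its side, viewer frame yaw -.02
for z in(.215,.22,.225):print("tip end",plane(w,(323.6,246.5),z).round(4),"rod",plane(w,(322.8,308),z-.01).round(4))
from cell import manip
go(.55,-.34,.30,0)
E
```

```text
tip end [0.591 0.18  0.215] rod [0.677  0.1777 0.205 ]
tip end [0.5889 0.18   0.22  ] rod [0.6738 0.1778 0.21  ]
tip end [0.5867 0.18   0.225 ] rod [0.6706 0.1778 0.215 ]
delta cm [ 12.14 -51.79   5.02] rot [-0.0182  0.001  -0.0003] | clk 2.125 gap 0.0931 pos [0.5091 0.1787 0.4215] F [-0.1  0.2 -0.5]
```

Call:
arm_command --deltas "0 -5 0 0 0 0 9.3; 0 -11 0 0 0 0 9.3; 1 -17 1 0 0 0 9.3; 2 -23 1 0 0 0 9.3; 4 -29 2 0 0 0 9.3; 6 -35 3 0 0 0 9.3; 8 -41 3 0 0 0 9.3; 10 -46 3 0 0 0 9.3; 12 -50 3 0 0 0 9.3; 12 -52 3 0 0 0 9.3; 12 -52 3 0 0 0 9.3; 12 -52 3 0 0 0 9.3"

```text
clock: 3.62
eef_pos: [0.5308, -0.3412, 0.3024]
ee_rot: [-0.446, 1.569, -0.464]
wrist_force: [-0.2, 0.4, 0.1]
finger_gap: 0.0933
```

```bash
python3 - <<'E'
from h import *
from cell import manip
s=manip.observe();w=wristcam(manip.snapshot("wrist"),s);np.savez("pics/w3.npz",**w)
a=w["pixels"][...,::-1];cv2.imwrite("pics/w3.png",a);print(s['eef_pos'],s['clock'])
for X in([.572,-.341,.0],[.572,-.341,.126],[.572,-.341+.024,.09],[.572,-.341-.024,.09]):print(proj(w,X))
E
```

```text
[ 0.53075547 -0.34123646  0.30243566] 3.625
[322.32487401 191.07608435]
[322.51198696 220.93756041]
[343.78548487 210.18443447]
[301.12586623 210.90102553]
```

View pics/w3.png

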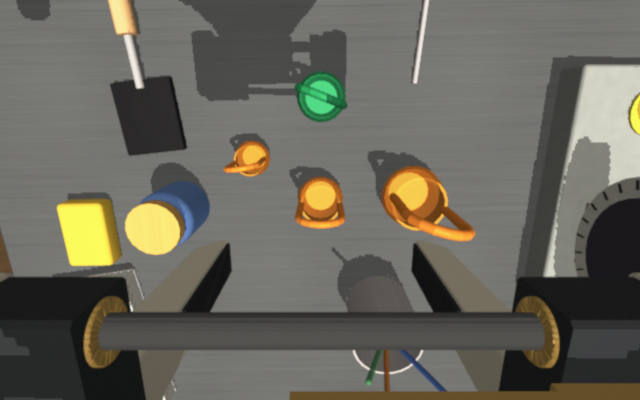

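The middle basket's arch runs from about (299,218) to (342,214), top at (320,226), cup centre at (320,199). So its y axis nearly follows the tool's y. Small basket at (250,160), large at (415,200), green at (321,97), pot at (380,290). I'll refine the yaw and position from the mask.

```bash
python3 - <<'E'
from h import *
w=load("pics/w3.npz")
for st,c,m in blobs(w,(6,140,70),(22,255,255),100):
    if 295<c[0]<345 and 180<c[1]<240:
        ys,xs=np.nonzero(m);print(st,c)
        us=np.arange(xs.min(),xs.max()+1);e=np.array([ys[xs==u].max() for u in us]);print(list(zip(us.tolist(),e.tolist())))
        for r in range(ys.min(),ys.max()+1,3):print(r,xs[ys==r].min(),xs[ys==r].max(),end=' | ')
        g=w['pixels'][195:235,290:350,::-1];cv2.imwrite("pics/c4.png",cv2.resize(w['pixels'][165:240,280:370,::-1],None,fx=8,fy=8,interpolation=cv2.INTER_CUBIC))
E
```

```text
[295, 177, 50, 52, 1979] [320.0, 204.3]
[(295, 217), (296, 220), (297, 221), (298, 222), (299, 223), (300, 223), (301, 224), (302, 224), (303, 225), (304, 225), (305, 225), (306, 226), (307, 226), (308, 226), (309, 226), (310, 227), (311, 227), (312, 227), (313, 227), (314, 227), (315, 227), (316, 227), (317, 227), (318, 228), (319, 228), (320, 228), (321, 228), (322, 228), (323, 228), (324, 227), (325, 227), (326, 227), (327, 227), (328, 227), (329, 227), (330, 227), (331, 227), (332, 226), (333, 226), (334, 226), (335, 226), (336, 226), (337, 225), (338, 225), (339, 224), (340, 224), (341, 223), (342, 223), (343, 222), (344, 220)]
177 315 325 | 180 308 332 | 183 304 336 | 186 302 338 | 189 300 339 | 192 299 341 | 195 299 341 | 198 299 342 | 201 299 341 | 204 298 341 | 207 298 342 | 210 297 343 | 213 296 343 | 216 295 344 | 219 296 344 | 222 298 343 | 225 303 338 | 228 318 323 |
```

View pics/c4.png

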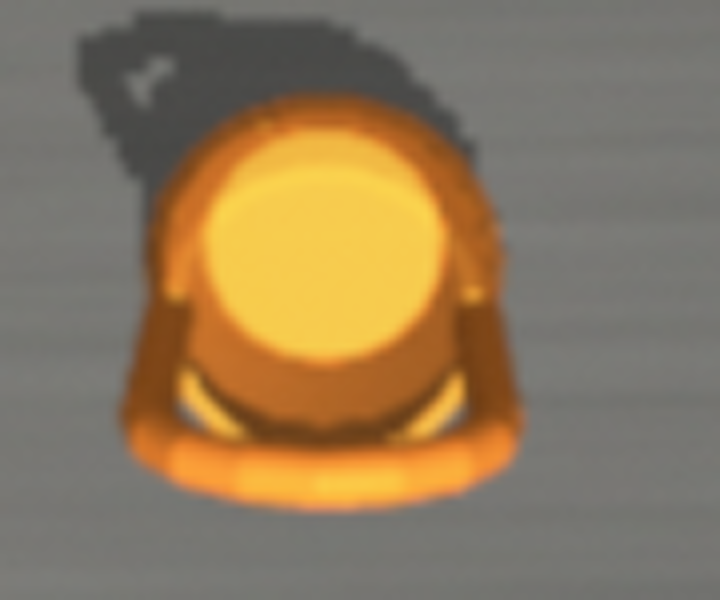

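The arch is symmetric in the image, so the basket's yaw equals the tool's yaw, which is also the viewer's. No turn is needed.

```bash
python3 - <<'E'
from h import *
w=load("pics/w3.npz")
print("arch",plane(w,(320,223.5),.122),"legs bend",plane(w,(319.8,217.5),.098),"floor",plane(w,(320.6,195.6),.004))
print("width legs",plane(w,(344.5,217.5),.105)-plane(w,(295.2,217.5),.105))
go(.575,-.341,.085-.0188,-.0185)
E
```

```text
arch [ 0.57614188 -0.34367776  0.122     ] legs bend [ 0.57753083 -0.34404143  0.098     ] floor [ 0.57731236 -0.34345041  0.004     ]
width legs [0.00093969 0.05356433 0.        ]
delta cm [23.62  0.11  4.37] rot [0.0005 0.0019 0.001 ] | clk 3.675 gap 0.0927 pos [ 0.5308 -0.3411  0.3023] F [ 0.4 -0.2  0.1]
```

```bash
python3 - <<'E'
from h import *
w=load("pics/w3.npz");S=load("pics/scene0.npz")
f=lambda p,x,y,z:print(plane(p,(x,y),z).round(3))
f(w,392,200,.125);f(w,472,236,.125);f(w,430,225,.16)   # large arch
f(S,307,283.7,.1);f(S,291.7,270,.19);f(S,314.5,257.5,.19);f(S,314,278,.16)
go(.577,-.3437,.085-.0188,-.0185)
E
```

```text
[ 0.551 -0.27   0.125]
[ 0.592 -0.186  0.125]
[ 0.566 -0.241  0.16 ]
[ 0.74  -0.262  0.1  ]
[ 0.71  -0.298  0.19 ]
[ 0.733 -0.216  0.19 ]
[ 0.769 -0.26   0.16 ]
delta cm [23.62 -0.15  4.58] rot [0.0005 0.0019 0.001 ] | clk 3.675 gap 0.0927 pos [ 0.5308 -0.3411  0.3023] F [ 0.4 -0.2  0.1]
```

```bash
python3 - <<'E'
from h import *
w=load("pics/w3.npz");S=load("pics/scene0.npz");D=load("pics/side0.npz")
print("large top",tri([(S,(281,235.3)),(D,(365.7,218.3))]),"mid top",tri([(S,(256.7,265.2)),(D,(388.5,248.3))]))
for st,c,m in blobs(w,(6,140,70),(22,255,255),100):
    if c[0]>380 and c[0]<480:
        y,x=np.nonzero(m);print(st,c); print([(r,int(x[y==r].min()),int(x[y==r].max())) for r in range(y.min(),y.max(),6)])
go(.577,-.3437,.084,-.0185)
E
```

```text
large top (array([ 0.57299923, -0.20532095,  0.16149336]), [np.float64(0.0009075542314857847), np.float64(0.000907554231485924)]) mid top (array([ 0.57432432, -0.32759568,  0.11951836]), [np.float64(0.0015960814957542199), np.float64(0.0015960814957542532)])
[382, 166, 93, 75, 3686] [422.6, 204.7]
[(166, 408, 418), (172, 395, 431), (178, 388, 436), (184, 385, 441), (190, 383, 444), (196, 382, 446), (202, 382, 447), (208, 385, 448), (214, 388, 456), (220, 395, 463), (226, 403, 470), (232, 427, 474), (238, 445, 471)]
delta cm [21.84 -0.16  4.58] rot [0.0005 0.0019 0.001 ] | clk 3.675 gap 0.0927 pos [ 0.5308 -0.3411  0.3023] F [ 0.4 -0.2  0.1]
```

The large basket's arch tops out at about 0.165 m, close to where the gripper body would come down. I'll grip a little higher, with the TCP at 85 mm, so the body stays above it.

Call:
arm_command --deltas "0 -0.1 2.5 0 0 0 8.8; 0 -0.15 4.6 0 0 0 8.8; 5 -0.15 4.6 0 0.002 0 8.8; 10 -0.15 4.6 0 0.002 0 8.8; 13 -0.15 4.6 0 0.002 0 8.8; 14 -0.15 4.6 0 0.002 0 8.8; 14 -0.15 4.6 0 0.002 0 8.8; 14 -0.15 4.6 0 0.002 0 8.8" --grip_force 12

```text
clock: 4.68
eef_pos: [0.5772, -0.3455, 0.163]
ee_rot: [-1.221, 1.568, -1.24]
wrist_force: [0.1, 0.3, -0.5]
finger_gap: 0.0878
```

```bash
python3 - <<'E'
from h import *
from cell import manip
s=manip.observe();w=wristcam(manip.snapshot("wrist"),s);np.savez("pics/w4.npz",**w)
cv2.imwrite("pics/w4.png",w["pixels"][150:400,:,::-1])
print(proj(w,[.577,-.3437,.122]))
for st,c,m in blobs(w,(6,140,70),(22,255,255),300): print(st,c)
go(.577,-.3437,.085,-.0185)
E
```

```text
[324.37752266 228.63604498]
[170, 103, 80, 52, 2561] [217.4, 130.2]
[414, 140, 184, 119, 10321] [490.1, 201.8]
[284, 157, 80, 78, 3547] [323.7, 202.7]
[0, 191, 28, 37, 396] [11.6, 203.1]
[38, 190, 73, 78, 1051] [89.9, 217.2]
[96, 296, 41, 72, 1361] [111.3, 332.4]
[506, 296, 41, 72, 1343] [530.8, 332.5]
[277, 383, 363, 17, 3680] [491.3, 393.7]
delta cm [ 7.79  0.21 -0.02] rot [-0.001   0.0009  0.0023] | clk 4.725 gap 0.0883 pos [ 0.5771 -0.3456  0.1629] F [-0.3  0.6 -0.7]
```

View pics/w4.png

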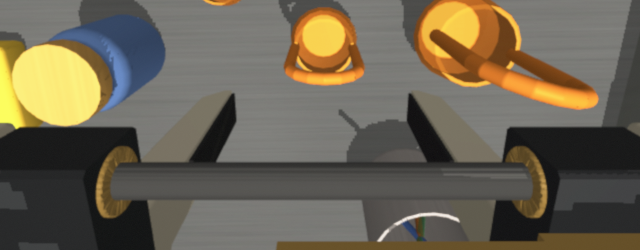

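The view shows the arch centred at u≈324, as predicted, midway between the fingers. I'll descend and close.

Call:
arm_command --deltas "2 0.2 0 0 0 0 8.8; 4 0.2 0 0 0 0 8.8; 6 0.2 0 0 0 0 8.8; 7 0.2 0 0 0 0 8.8; 7.8 0.2 0 0 0 0 8.8; 7.8 0.2 0 0 0 0 8.8; 7.8 0.2 0 0 0 0 6.6; 7.8 0.2 0 0 0 0 6; 7.8 0.2 0 0 0 0 5.6; 7.8 0.2 0 0 0 0 5; 7.8 0.2 0 0 0 0 5; 7.8 0.2 0 0 0 0 5" --grip_force 12

```text
clock: 6.22
eef_pos: [0.5761, -0.3432, 0.0829]
ee_rot: [-2.954, 1.569, -2.973]
wrist_force: [-0.3, -1.2, 1.3]
finger_gap: 0.0555
```

Call:
arm_command --deltas "-1 0 0 0 0 0 5; -3 0 0 0 0 0 5; -6 0 0 0 0 0 5; -10 0 0 0 0 0 5; -14 0 0 0 0 0 5; -17.5 0 0 0 0 0 5; -20 0 0 0 0 0 5; -20 0 0 0 0 0 5"

```text
clock: 7.22
eef_pos: [0.5771, -0.3436, 0.2854]
ee_rot: [-1.046, 1.567, -1.066]
wrist_force: [0.8, -0.4, -1.6]
finger_gap: 0.0551
```

```bash
python3 - <<'E'
from h import *
from cell import manip
s=manip.observe();w=wristcam(manip.snapshot("wrist"),s);np.savez("pics/w5.npz",**w)
cv2.imwrite("pics/w5.png",w["pixels"][...,::-1])
z=s['eef_pos']
print(proj(w,z+[0,0,.039]))
for st,c,m in blobs(w,(6,140,70),(22,255,255),300): print(st,c)
D=manip.snapshot("side");np.savez("pics/side1.npz",**D)
d=cv2.resize(D["pixels"][140:300,300:460,::-1],None,fx=2.5,fy=2.5,interpolation=cv2.INTER_CUBIC)
cv2.imwrite("pics/v5.png",np.hstack([w["pixels"][...,::-1][:, 150:490],d]))
go(.48,.18,.24,-.02)
E
```

```text
[321.07575125 296.99836708]
[218, 103, 50, 38, 1217] [247.0, 121.9]
[387, 129, 105, 69, 3726] [431.5, 168.5]
[45, 168, 66, 69, 710] [94.3, 195.5]
[262, 178, 119, 132, 8275] [321.0, 249.9]
[176, 296, 28, 72, 938] [186.7, 332.4]
[439, 296, 28, 72, 939] [455.4, 332.4]
[190, 351, 428, 49, 4639] [438.1, 392.6]
delta cm [  4.25  52.07 -10.62] rot [ 0.0003 -0.003  -0.0008] | clk 7.325 gap 0.0556 pos [ 0.5761 -0.3428  0.2817] F [-0.1 -0.8 -2.6]
```

View pics/v5.png

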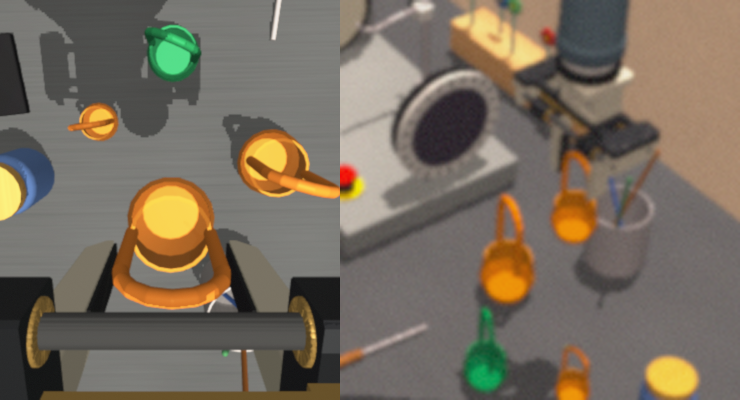

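Basket is held upright and centred. I'll raise it and carry it round to the front of the hook, checking the upright's position in the earlier picture first.

```bash
python3 - <<'E'
from h import *
w=load("pics/w2.npz")
print("upright foot",plane(w,(322.6,277.2),.055))
D=load("pics/side0.npz");S=load("pics/scene0.npz")
print("tip tri",tri([(D,(309.5,152.5)),(S,(354.2,165.8)),(w,(323.6,248.5))]),tri([(S,(354.2,165.8)),(w,(323.6,248.5))]))
print("boss",plane(S,(380,182.5),.21),plane(D,(333,142.5),.21))
go(.47,-.34,.33,-.02)
E
```

```text
upright foot [0.71412192 0.17740382 0.055     ]
tip tri (array([0.59085483, 0.17823948, 0.21623899]), [np.float64(0.008324856617897006), np.float64(0.007192016688377187), np.float64(0.002557434269915376)]) (array([0.58947864, 0.17990906, 0.22404944]), [np.float64(8.706222204512632e-05), np.float64(8.706222204502562e-05)])
boss [0.70694448 0.18193329 0.21      ] [0.70498701 0.1781377  0.21      ]
delta cm [ -4.79   0.07 -10.62] rot [ 0.0003 -0.003  -0.0008] | clk 7.325 gap 0.0556 pos [ 0.5761 -0.3428  0.2817] F [-0.1 -0.8 -2.6]
```

Call:
arm_command --deltas "-2 0 -2 0 0 0 5; -4 0 -5 0 0 0 5; -5 1 -8 0 0 0 5; -5 4 -10 0 0 0 5; -5 8 -11 0 0 0 5; -5 13 -11 0 0 0 5; -5 18 -11 0 0 0 5; -5 23 -11 0 0 0 5; -5 28 -11 0 0 0 5; -5 33 -11 0 0 0 5; -5 38 -11 0 0 0 5; -5 43 -11 0 0 0 5"

```text
clock: 8.82
eef_pos: [0.474, 0.0907, 0.331]
ee_rot: [3.135, 1.566, 3.116]
wrist_force: [0.1, 0.3, -2.1]
finger_gap: 0.0553
```

Call:
arm_command --deltas "0 4 0 0 0 0 5; 0 7 0 0 0 0 5; 0 8.5 0 0 0 0 5; 0 9 0 0 0 0 5; 0 9 0 0 0 0 5; 0 9 0 0 0 0 5"

```text
clock: 9.57
eef_pos: [0.4769, 0.178, 0.3328]
ee_rot: [-2.947, 1.569, -2.968]
wrist_force: [0.8, 0.3, -1.5]
finger_gap: 0.0556
```

```bash
python3 - <<'E'
from h import *
from cell import manip
s=manip.observe();w=wristcam(manip.snapshot("wrist"),s);np.savez("pics/w6.npz",**w)
for st,c,m in blobs(w,(6,140,70),(22,255,255),1000): print(st,c)
go(.49,.18,.207,-.0198)
go(.622,.18,.207,-.0198)
E
```

```text
[262, 178, 119, 131, 9759] [320.7, 243.9]
[0, 209, 74, 64, 3549] [33.8, 238.4]
[191, 383, 427, 17, 4704] [433.1, 393.4]
delta cm [12.59  0.22  1.32] rot [-0.0013 -0.0019  0.0003] | clk 9.625 gap 0.0553 pos [0.477  0.1781 0.3329] F [ 0.9  0.1 -1.2]
delta cm [12.56  0.5  14.52] rot [-0.0013 -0.0019  0.0003] | clk 9.625 gap 0.0553 pos [0.477  0.1781 0.3329] F [ 0.9  0.1 -1.2]
```

Call:
arm_command --deltas "4 0.1 0.4 0 0 0 5; 8 0.2 0.8 0 0 0 5; 11 0.2 0.8 0 0 0 5; 12.3 0.2 0.8 0 0 0 5; 12.3 0.2 0.8 0 0 0 5; 12.3 0.2 0.8 0 0 0 5"

```text
clock: 10.38
eef_pos: [0.4856, 0.1808, 0.2113]
ee_rot: [0.596, 1.57, 0.576]
wrist_force: [-0.1, 0.5, -2.0]
finger_gap: 0.0554
```

```bash
python3 - <<'E'
from h import *
from cell import manip
s=manip.observe();w=wristcam(manip.snapshot("wrist"),s)
D=manip.snapshot("side")
print("hook tip proj",proj(w,[.5895,.18,.224]),"crown",proj(w,s['eef_pos']+[0,0,.035]))
cv2.imwrite("pics/w7.png",np.hstack([w["pixels"][160:340,190:450,::-1].repeat(2,0).repeat(2,1)[:,:520],cv2.resize(D["pixels"][120:210,250:320,::-1],None,fx=4,fy=4)]))
go(.592,.18,.207,-.0198)
go(.624,.179,.207,-.0198)
E
```

```text
hook tip proj [323.59616695 437.02607983] crown [321.40287588 291.80641604]
delta cm [ 0.44  0.12 10.65] rot [-0.0001  0.0007 -0.0004] | clk 10.475 gap 0.0559 pos [0.4855 0.1809 0.2113] F [ 0.3 -0.4 -1.9]
delta cm [ 0.44  0.08 13.85] rot [-0.0001  0.0007 -0.0004] | clk 10.475 gap 0.0559 pos [0.4855 0.1809 0.2113] F [ 0.3 -0.4 -1.9]
```

Call:
arm_command --deltas "0.2 0 2 0 0 0 5; 0.3 0 5 0 0 0 5; 0.3 0.1 7.5 0 0 0 5; 0.3 0.1 9.5 0 0 0 5; 0.3 0.1 10.5 0 0 0 5; 0.3 0.1 11 0 0 0 5; 0.3 0.1 11 0 0 0 5"

```text
clock: 11.35
eef_pos: [0.5944, 0.1797, 0.2068]
ee_rot: [3.137, 1.569, 3.117]
wrist_force: [-0.3, 0.2, -2.8]
finger_gap: 0.0553
```

Call:
arm_command --deltas "0 0 1 0 0 0 5; 0 0 2 0 0 0 5; 0 0 2.8 0 0 0 5; 0 0 2.8 0 0 0 5; 0 0 2.8 0 0 0 5"

```text
clock: 11.98
eef_pos: [0.6224, 0.1791, 0.2063]
ee_rot: [-3.11, 1.568, -3.13]
wrist_force: [-0.1, -0.1, -2.3]
finger_gap: 0.0553
```

```bash
python3 - <<'E'
from h import *
from cell import manip
s=manip.observe();w=wristcam(manip.snapshot("wrist"),s)
D=manip.snapshot("side");S=manip.snapshot("scene")
print([proj(w,X).round(1).tolist() for X in([.5875,.18,.225],[.624,.179,.205])],"crown",proj(w,s['eef_pos']+[0,0,.035]))
a=w["pixels"][150:330,220:420,::-1];z=lambda p,r,c:cv2.resize(p[r:r+90,c:c+100,::-1],(400,360),interpolation=cv2.INTER_CUBIC)
b=cv2.resize(a,(400,360),interpolation=cv2.INTER_CUBIC)
cv2.imwrite("pics/v8.png",np.hstack([b,z(S["pixels"],130,310)]))
go(.624,.179,.170,-.0198)
E
```

```text
[[322.0, 200.5], [321.3, 258.3]] crown [321.36590845 291.5651013 ]
delta cm [ 3.66 -0.01  0.17] rot [ 0.0001 -0.0022  0.    ] | clk 12.125 gap 0.0556 pos [0.6223 0.1792 0.2066] F [-0.3 -0.2 -1.4]
```

View pics/v8.png

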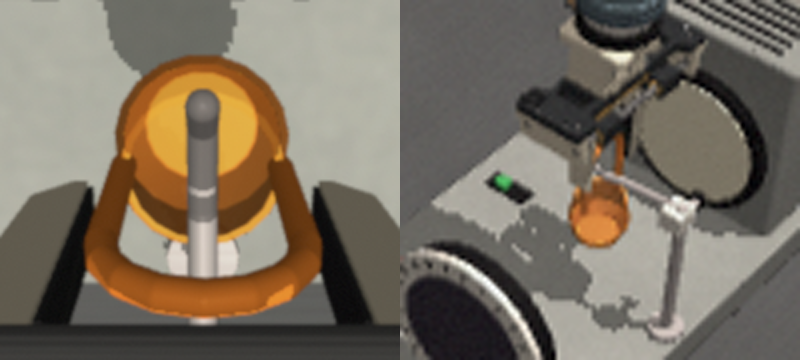

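Hook passes centrally under the arch, with the tip at pixel (321.5,200) as predicted. Now I lower slowly and watch the force.

Call:
arm_command --deltas "1 0 0.1 0 0 0 5; 2 0 0.15 0 0 0 5; 2.7 0 0.15 0 0 0 5; 3.1 0 0.15 0 0 0 5; 3.1 0 0.15 0 0 0 5; 3.1 0 0.15 0 0 0 5"

```text
clock: 12.88
eef_pos: [0.6243, 0.1791, 0.1759]
ee_rot: [3.071, 1.569, 3.051]
wrist_force: [-0.0, 0.5, -1.6]
finger_gap: 0.0554
```

Call:
arm_command --deltas "0.15 0 0 0 0 0 5; 0.3 0 0 0 0 0 5; 0.3 0 0 0 0 0 5"

```text
clock: 13.25
eef_pos: [0.6239, 0.1791, 0.1725]
ee_rot: [-3.13, 1.569, 3.134]
wrist_force: [0.3, -0.5, -2.5]
finger_gap: 0.0555
```

Call:
arm_command --deltas "0.15 0 0 0 0 0 5; 0.15 0 0 0 0 0 5; 0.15 0 0 0 0 0 5"

```text
clock: 13.62
eef_pos: [0.624, 0.1791, 0.1711]
ee_rot: [3.141, 1.569, 3.122]
wrist_force: [0.2, -1.3, -1.6]
finger_gap: 0.0559
```

Call:
arm_command --deltas "0.1 0 0 0 0 0 5; 0.1 0 0 0 0 0 5; 0.1 0 0 0 0 0 5"

```text
clock: 14.0
eef_pos: [0.6241, 0.1791, 0.1703]
ee_rot: [3.116, 1.569, 3.096]
wrist_force: [0.2, 0.5, -0.7]
finger_gap: 0.0553
```

Call:
arm_command --deltas "0.1 0 0 0 0 0 5; 0.1 0 0 0 0 0 5; 0.1 0 0 0 0 0 5"

```text
clock: 14.38
eef_pos: [0.6244, 0.1791, 0.17]
ee_rot: [2.854, 1.57, 2.834]
wrist_force: [-1.0, -0.2, 5.5]
finger_gap: 0.0552
```

```bash
python3 - <<'E'
from h import *
from cell import manip
F=[]
for i in range(6):
    w=manip.snapshot("wrist");s=manip.observe();F.append(s['wrist_force'])
print(np.mean(F,0),s['eef_pos'])
E
```

```text
[-1.01736579 -0.21309505  5.32310461] [0.62441759 0.17910325 0.16997677]
```

Contact at crown 0.205, as expected. I'll ease off 0.7 mm, then open slowly.

Call:
arm_command --deltas "-0.07 0 0 0 0 0 5; -0.07 0 0 0 0 0 5.5; -0.07 0 0 0 0 0 5.6; -0.07 0 0 0 0 0 5.8; -0.07 0 0 0 0 0 6; -0.07 0 0 0 0 0 6.5; -0.07 0 0 0 0 0 7.2; -0.07 0 0 0 0 0 8; -0.07 0 0 0 0 0 8.8; -0.07 0 0 0 0 0 9.2; -0.07 0 0 0 0 0 9.2" --grip_force 5

```text
clock: 16.05
eef_pos: [0.624, 0.1791, 0.1698]
ee_rot: [3.129, 1.569, 3.11]
wrist_force: [0.3, 0.0, -0.2]
finger_gap: 0.0918
```

```bash
python3 - <<'E'
from h import *
from cell import manip
for i in range(4):
    s=manip.observe();w=wristcam(manip.snapshot("wrist"),s)
    for st,c,m in blobs(w,(6,140,70),(22,255,255),1500):
        if 200<c[0]<440: print(st,c,end=' ')
    for j in range(2):manip.snapshot("side")
print(s['wrist_force'],s['finger_gap'],s['eef_pos'],"crown outer",proj(w,[.624,.179,.209]))
E
```

```text
[263, 180, 117, 130, 8638] [320.6, 245.2] [286, 385, 321, 15, 2519] [437.0, 394.7] [263, 180, 117, 130, 8634] [320.6, 245.2] [286, 384, 326, 16, 2490] [436.2, 394.6] [263, 180, 117, 130, 8634] [320.6, 245.2] [286, 384, 318, 16, 2471] [436.1, 394.7] [263, 180, 117, 130, 8630] [320.6, 245.2] [287, 385, 323, 15, 2461] [435.1, 394.7] [ 0.24039262  0.25259416 -0.4108352 ] 0.09190897737006183 [0.62399678 0.1790529  0.1697616 ] crown outer [321.24089201 296.99314704]
```

The basket hangs still, centred between the open fingers. I'll withdraw straight up.

Call:
arm_command --deltas "-1 0 0 0 0 0 9.2; -3 0 0 0 0 0 9.2; -6 0 0 0 0 0 9.2; -10 0 0 0 0 0 9.2; -15 0 0 0 0 0 9.2; -19 0 0 0 0 0 9.2; -20 0 -3 0 0 0 9.2; -20 -3 -8 0 0 0 6; -20 -7 -12 0 0 0 3; -20 -11 -15 0 0 0 0; -20 -13.5 -15.6 0 0 0 0; -20 -13.5 -15.6 0 0 0 0"

```text
clock: 18.15
eef_pos: [0.4654, 0.046, 0.3714]
ee_rot: [-1.185, 1.57, -1.208]
wrist_force: [0.5, -0.2, 0.1]
finger_gap: 0.0469
```

Call:
arm_command --deltas "5 0 0 0 0 0 0; 10 0 0 0 0 0 0; 13 0 0 0 0 0 0; 14 0 0 0 0 0 0; 14 0 0 0 0 0 0; 14 0 0 0 0 0 0"

```text
clock: 18.9
eef_pos: [0.4666, 0.0473, 0.2316]
ee_rot: [-0.262, 1.57, -0.281]
wrist_force: [0.7, 0.4, 1.1]
finger_gap: 0.0002
```

```bash
python3 - <<'E'
from h import *
from cell import manip
s=manip.observe();w=wristcam(manip.snapshot("wrist"),s);cv2.imwrite("pics/w9.png",w["pixels"][...,::-1])
for st,c,m in blobs(w,(0,190,90),(5,255,255),150):
    y,x=np.nonzero(m);print("red",st,c,plane(w,((x.min()+x.max())/2,(y.min()+y.max())/2),.080).round(4))
S=manip.snapshot("scene");D=manip.snapshot("side");np.savez("pics/s9.npz",**S);np.savez("pics/d9.npz",**D)
for n,p in(("scene",S),("side",D)):
    for st,c,m in blobs(p,(6,140,70),(22,255,255),60): 
        if 200<c[0]<420 and 120<c[1]<310:print(n,st,c)
    print(proj(p,[.624,.179,.087+.03]),proj(p,[.624,.179,.213]))
go(.468,.042,.085,-.0198)
E
```

```text
red [295, 170, 43, 42, 1415] [315.6, 190.4] [0.4692 0.0422 0.08  ]
scene [352, 170, 15, 29, 235] [359.5, 187.1]
scene [268, 235, 22, 37, 544] [278.1, 255.6]
scene [220, 278, 13, 22, 186] [225.7, 289.9]
[359.51426929 190.16234197] [361.29048684 172.18158048]
side [233, 119, 30, 34, 697] [249.0, 135.6]
side [309, 163, 13, 15, 127] [315.9, 170.8]
side [392, 182, 16, 14, 62] [399.5, 188.8]
side [356, 218, 22, 44, 562] [366.6, 244.0]
side [386, 278, 14, 26, 223] [392.9, 292.9]
side [282, 281, 27, 12, 95] [294.8, 286.2]
[316.13302658 168.58502477] [315.56767196 148.4284224 ]
delta cm [14.62 -0.51  0.19] rot [0.     0.0002 0.0002] | clk 19.05 gap 0.0006 pos [0.4662 0.0472 0.2312] F [-0.7 -0.3 -0.4]
```

Basket is hanging where it should in both fixed views, and the other baskets haven't moved. Now to the button at (0.469,0.0425).

Call:
arm_command --deltas "4 -0.45 0.2 0 0 0 0; 8 -0.5 0.3 0 0 0 0; 11.5 -0.5 0.3 0 0 0 0; 13.8 -0.5 0.3 0 0 0 0; 14.3 -0.5 0.3 0 0 0 0; 14.3 -0.5 0.3 0 0 0 0; 14.3 -0.5 0.3 0 0 0 0"

```text
clock: 19.92
eef_pos: [0.4691, 0.042, 0.0883]
ee_rot: [-0.601, 1.57, -0.621]
wrist_force: [0.9, 0.1, 0.3]
finger_gap: 0.0007
```

Call:
arm_command --deltas "0.3 0 0 0 0 0 0; 0.6 0 0 0 0 0 0; 0.9 0 0 0 0 0 0; 1.1 0 0 0 0 0 0; 1.1 0 0 0 0 0 0; 1.1 0 0 0 0 0 0"

```text
clock: 20.68
eef_pos: [0.4685, 0.0421, 0.0765]
ee_rot: [-3.044, 1.57, -3.064]
wrist_force: [0.0, 0.9, 5.3]
finger_gap: 0.0002
```

Call:
arm_command --deltas "0.15 0 0 0 0 0 0; 0.3 0 0 0 0 0 0; 0.45 0 0 0 0 0 0; 0.45 0 0 0 0 0 0; 0.45 0 0 0 0 0 0; 0.45 0 0 0 0 0 0"

```text
clock: 21.42
eef_pos: [0.4685, 0.0421, 0.0723]
ee_rot: [-2.955, 1.57, -2.975]
wrist_force: [-1.3, 0.2, 8.1]
finger_gap: 0.0005
```

```bash
python3 - <<'E'
from h import *
from cell import manip
F=[];P=[]
for i in range(8):
    p=manip.snapshot("side" if i%2 else "scene");s=manip.observe();F.append(s['wrist_force']);P.append(s['eef_pos'])
    for st,c,m in blobs(p,(6,140,70),(22,255,255),60):
        if 300<c[0]<370 and 150<c[1]<200:print(i,st,c)
    if i==6:S=p
print(np.mean(F,0),np.mean(P,0),s['clock'],s['finger_gap'])
E
```

```text
0 [352, 170, 15, 29, 236] [359.6, 187.1]
1 [346, 151, 24, 21, 96] [357.0, 161.2]
1 [308, 161, 14, 17, 167] [315.4, 168.8]
2 [352, 170, 15, 29, 236] [359.6, 187.1]
3 [309, 161, 13, 17, 166] [315.5, 168.7]
4 [352, 170, 15, 29, 234] [359.5, 187.2]
5 [308, 161, 14, 17, 166] [315.5, 168.8]
6 [352, 170, 15, 29, 234] [359.5, 187.2]
7 [309, 161, 13, 17, 165] [315.5, 168.7]
[-1.32579822  0.04778611  8.21762781] [0.46854218 0.04208519 0.07225215] 21.825 0.00045333143760148214
```

Call:
arm_command --deltas "0.08 0 0 0 0 0 0; 0.08 0 0 0 0 0 0; 0.08 0 0 0 0 0 0; 0.08 0 0 0 0 0 0; 0.08 0 0 0 0 0 0; 0.08 0 0 0 0 0 0"

```text
clock: 22.58
eef_pos: [0.4686, 0.0421, 0.0715]
ee_rot: [-2.905, 1.57, -2.924]
wrist_force: [-2.2, -0.2, 9.2]
finger_gap: 0.0002
```

```bash
python3 - <<'E'
from h import *
from cell import manip
F=[]
for i in range(4): p=manip.snapshot("side");s=manip.observe();F.append(s['wrist_force'])
print(np.mean(F,0),s['eef_pos'],s['clock'])
for st,c,m in blobs(p,(50,120,60),(85,255,255),100):print("green",st,c)
cv2.imwrite("pics/end.png",p["pixels"][100:330,200:470,::-1].repeat(2,0).repeat(2,1))
E
```

```text
[-1.44140881  0.54231753  8.85791047] [0.46854071 0.04208509 0.07149593] 22.775
green [350, 263, 16, 34, 307] [357.7, 283.8]
```

The button is down about 10 mm at 8.9 N, which is past 8 mm and not on the stop. The basket is still and the green one hasn't moved, so I'm handing in.

```bash
python3 -c "
from cell import manip
manip.close_job()"
```

```text
the job is handed in; nothing more can be done
```

The amber basket is hanging on the strain viewer's hook, and I handed the job in with the gripper still holding the lamp button down. The run took about 23 s of the 72 s allowed.

- **Which basket:** I took the middle of the three amber ones. It measured 60 mm across the belly, against about 80 mm and 46 mm for the others.
- **Grip:** I held it across the legs slightly higher than the suggested 85 mm, to keep the gripper's body clear of the large basket's handle. While lowering it onto the hook there was one brief overshoot, pressing about 7 N on the seat. I eased off before opening the fingers.
- **Hanging:** after release it stayed where expected in both fixed cameras and did not move in repeated frames. The gripper was well away from it, at the button.
- **Button:** the last reading was 8.9 N. That means about 10 mm of travel going by the force, or 10.5 mm going by the fingertip height. Both are past 8 mm and short of the 12 mm stop.
- **Other things on the bench:** the green basket and the two other amber ones had not moved in the later images. I did not re-measure the pot, jar, paddle, pick and brush at the end.

**Checks that failed or disagreed:** I could not view a final picture because the 12-picture limit was reached, so the end checks are numbers only. My early hook estimates differed by about 8 mm along the hook; I used the wrist-camera value, and contact came at the expected height.

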